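# Re-cradle and chock the printer's shafts and tubes

## Task

The thick shaft and the thin rod on the black storage stand lie in each other's cradles: swap them, so that the shaft lies in the wide V and the rod in the narrow one, and then chock that layer by setting a grey frame over it, square and flat on the stand. Then move all the tubes from the wooden stock stand onto the storage stand, laid in the Vs on top of the frame, two to a layer as far as they go, with a frame set flat over every layer you lay (the last one too) so that nothing can roll and it carries the next; a frame you do not need may stay where it is. Leave everything seated and still, and do not shove or knock over the printed figures and the jar that stand about.

Things in the scene. Friction and masses are not known exactly. Their poses are not given: they have to be found in the camera images.
- base: storage stand of black plastic, fixed, 120 mm (x) by 150 mm (y); origin at the centre of its underside. Two crosswise rails (20 mm thick, at x = -40 and +40 mm), flat tops at 40 mm, with two 90-degree V cradles each; bars lie along x. At y = +42 mm the V is 25 mm wide, 12.5 deep; at y = -42 mm 14 wide, 7 deep. Between the rails is a 10 mm floor plate
- wide (a point): point in the middle of the stand's wide cradle (at base y = +42 mm), where the thick shaft's centre lies when seated, 43.1 mm above the table; same axes as the stand
- narrow (a point): point in the middle of the stand's narrow cradle (at base y = -42 mm), where the thin rod's centre lies when seated, 42.9 mm above the table; same axes as the stand
- stock: stock stand of light wood, fixed, 120 mm (x) by 172 mm (y); origin at the centre of its underside. Rails as on the storage stand (tops at 40 mm), with four 90-degree Vs (22 mm wide, 11 deep) at y = -69, -23, +23, +69 mm; bars lie along x, axis 41.7 mm (tube), 44.6 (shaft) or 38.9 (rod) above the table. Never full: a free V can serve to park a bar
- shaft: thick ground steel shaft, 22 mm in diameter, 160 mm long, 0.47 kg; origin at its centre, x along its axis. It starts in the narrow cradle of the storage stand, standing proud on the V's edges, axis 48.5 mm above the table
- rod: thin ground steel rod, 14 mm in diameter, 160 mm long, 0.19 kg; origin at its centre, x along its axis. It starts deep in the wide cradle of the storage stand, axis 37.4 mm above the table
- tube1: one of up to four like aluminium tubes, 18 mm in diameter, 160 mm long, 70 g; origin at its centre, x along its axis (it may be rolled about x by any angle). It starts in one of the four Vs of the stock stand; one to three of the tubes are there, the others are absent
- tube2: one of up to four like aluminium tubes, 18 mm in diameter, 160 mm long, 70 g; origin at its centre, x along its axis (it may be rolled about x by any angle). It starts in one of the four Vs of the stock stand; one to three of the tubes are there, the others are absent
- tube3: one of up to four like aluminium tubes, 18 mm in diameter, 160 mm long, 70 g; origin at its centre, x along its axis (it may be rolled about x by any angle). It starts in one of the four Vs of the stock stand; one to three of the tubes are there, the others are absent
- tube4: one of up to four like aluminium tubes, 18 mm in diameter, 160 mm long, 70 g; origin at its centre, x along its axis (it may be rolled about x by any angle). It starts in one of the four Vs of the stock stand; one to three of the tubes are there, the others are absent
- frame1: chock frame of grey plastic (three alike, lying apart), 100 mm (x) by 144 mm (y), 42 mm high, 140 g; origin at the centre of its underside. Two crosswise combs, 20 mm thick (x) and 30 mm high, centred at x = -40 and +40 mm, joined by a spine along x, 14 mm wide (y), with its underside at 14 mm; its middle 30 mm rises to 42 mm as a grip tab. The same turned half round
- frame2: chock frame like frame1. Each comb has below two notches, 30 mm wide and 16 mm high, centred at y = -42 and +42 mm, that come down over the bars, and on top two 90-degree Vs, 20 mm wide and 10 mm deep, at the same y. A tube seated in the top Vs has its axis 32.7 mm above the frame's underside
- frame3: chock frame like frame1. Set square over a layer of bars, its feet stand flat on the rails of the storage stand (underside 40 mm above the table) or on the combs of the frame below: frames stack at 30 mm pitch, with 2 mm between the grip tab and the spine above it
- tree_a: small printed fir tree, 38 mm across, 55 mm high, a bystander; origin at its underside
- tree_b: small printed fir tree, 38 mm across, 55 mm high, a bystander; origin at its underside
- elephant: small printed white elephant, 80 mm long, 50 mm high, a bystander; origin at its underside
- jar: clear jar with black lid, 60 mm across, 60 mm high, a bystander; origin at its underside
Not all that is in view belongs to the job. Leave any purple look-alike of the tube4 alone. Leave any purple look-alike of the frame3 alone.

How it is judged (in metres and radians):
On the way, in this order (a step that is already met when the one before it is completed fails the run):
1. the thick shaft lies seated in the wide cradle and the thin rod in the narrow one (x of shaft in the frame of wide between -0.02 and 0.02 m and y of shaft in the frame of wide between -0.004 and 0.004 m and z of shaft in the frame of wide between -0.003 and 0.003 m and x of rod in the frame of narrow between -0.02 and 0.02 m and y of rod in the frame of narrow between -0.004 and 0.004 m and z of rod in the frame of narrow between -0.003 and 0.003 m), for 0.3 s.
2. a frame stands flat and square on the storage stand over them (all of step 1 and (((x of frame1 in the frame of base between -0.02 and 0.02 m and y of frame1 in the frame of base between -0.01 and 0.01 m and z of frame1 in the frame of base between 0.037 and 0.043 m) and angle between frame1's own z axis and vertical below 0.05 rad and angle between the x axis of frame1 and the x axis of base, either way round below 0.1 rad) or ((x of frame2 in the frame of base between -0.02 and 0.02 m and y of frame2 in the frame of base between -0.01 and 0.01 m and z of frame2 in the frame of base between 0.037 and 0.043 m) and angle between frame2's own z axis and vertical below 0.05 rad and angle between the x axis of frame2 and the x axis of base, either way round below 0.1 rad) or ((x of frame3 in the frame of base between -0.02 and 0.02 m and y of frame3 in the frame of base between -0.01 and 0.01 m and z of frame3 in the frame of base between 0.037 and 0.043 m) and angle between frame3's own z axis and vertical below 0.05 rad and angle between the x axis of frame3 and the x axis of base, either way round below 0.1 rad))), for 0.3 s.
At the end, for the whole second after the job is handed in: Shaft in the wide, rod in the narrow cradle (4 mm across, 20 mm along); a frame flat on the stand over them (10 mm across, 20 mm along); each tube above the stand in a frame's top Vs (4 mm across, 22 mm along), under another flat frame (8 mm across, 30 mm along); all at rest (all of step 2 and x of tube1 in the frame of base between -0.04 and 0.04 m and y of tube1 in the frame of base between -0.06 and 0.06 m and z of tube1 in the frame of base between 0.06 and 0.16 m and (((x of tube1 in the frame of frame1 between -0.022 and 0.022 m and y of tube1 in the frame of frame1 between 0.038 and 0.046 m and z of tube1 in the frame of frame1 between 0.0297 and 0.0357 m) or (x of tube1 in the frame of frame1 between -0.022 and 0.022 m and y of tube1 in the frame of frame1 between -0.046 and -0.038 m and z of tube1 in the frame of frame1 between 0.0297 and 0.0357 m)) or ((x of tube1 in the frame of frame2 between -0.022 and 0.022 m and y of tube1 in the frame of frame2 between 0.038 and 0.046 m and z of tube1 in the frame of frame2 between 0.0297 and 0.0357 m) or (x of tube1 in the frame of frame2 between -0.022 and 0.022 m and y of tube1 in the frame of frame2 between -0.046 and -0.038 m and z of tube1 in the frame of frame2 between 0.0297 and 0.0357 m)) or ((x of tube1 in the frame of frame3 between -0.022 and 0.022 m and y of tube1 in the frame of frame3 between 0.038 and 0.046 m and z of tube1 in the frame of frame3 between 0.0297 and 0.0357 m) or (x of tube1 in the frame of frame3 between -0.022 and 0.022 m and y of tube1 in the frame of frame3 between -0.046 and -0.038 m and z of tube1 in the frame of frame3 between 0.0297 and 0.0357 m))) and ((angle between frame1's own z axis and vertical below 0.05 rad and ((x of tube1 in the frame of frame1 between -0.03 and 0.03 m and y of tube1 in the frame of frame1 between 0.034 and 0.05 m and z of tube1 in the frame of frame1 between -0.001 and 0.0065 m) or (x of tube1 in the frame of frame1 between -0.03 and 0.03 m and y of tube1 in the frame of frame1 between -0.05 and -0.034 m and z of tube1 in the frame of frame1 between -0.001 and 0.0065 m))) or (angle between frame2's own z axis and vertical below 0.05 rad and ((x of tube1 in the frame of frame2 between -0.03 and 0.03 m and y of tube1 in the frame of frame2 between 0.034 and 0.05 m and z of tube1 in the frame of frame2 between -0.001 and 0.0065 m) or (x of tube1 in the frame of frame2 between -0.03 and 0.03 m and y of tube1 in the frame of frame2 between -0.05 and -0.034 m and z of tube1 in the frame of frame2 between -0.001 and 0.0065 m))) or (angle between frame3's own z axis and vertical below 0.05 rad and ((x of tube1 in the frame of frame3 between -0.03 and 0.03 m and y of tube1 in the frame of frame3 between 0.034 and 0.05 m and z of tube1 in the frame of frame3 between -0.001 and 0.0065 m) or (x of tube1 in the frame of frame3 between -0.03 and 0.03 m and y of tube1 in the frame of frame3 between -0.05 and -0.034 m and z of tube1 in the frame of frame3 between -0.001 and 0.0065 m)))) and x of tube2 in the frame of base between -0.04 and 0.04 m and y of tube2 in the frame of base between -0.06 and 0.06 m and z of tube2 in the frame of base between 0.06 and 0.16 m and (((x of tube2 in the frame of frame1 between -0.022 and 0.022 m and y of tube2 in the frame of frame1 between 0.038 and 0.046 m and z of tube2 in the frame of frame1 between 0.0297 and 0.0357 m) or (x of tube2 in the frame of frame1 between -0.022 and 0.022 m and y of tube2 in the frame of frame1 between -0.046 and -0.038 m and z of tube2 in the frame of frame1 between 0.0297 and 0.0357 m)) or ((x of tube2 in the frame of frame2 between -0.022 and 0.022 m and y of tube2 in the frame of frame2 between 0.038 and 0.046 m and z of tube2 in the frame of frame2 between 0.0297 and 0.0357 m) or (x of tube2 in the frame of frame2 between -0.022 and 0.022 m and y of tube2 in the frame of frame2 between -0.046 and -0.038 m and z of tube2 in the frame of frame2 between 0.0297 and 0.0357 m)) or ((x of tube2 in the frame of frame3 between -0.022 and 0.022 m and y of tube2 in the frame of frame3 between 0.038 and 0.046 m and z of tube2 in the frame of frame3 between 0.0297 and 0.0357 m) or (x of tube2 in the frame of frame3 between -0.022 and 0.022 m and y of tube2 in the frame of frame3 between -0.046 and -0.038 m and z of tube2 in the frame of frame3 between 0.0297 and 0.0357 m))) and ((angle between frame1's own z axis and vertical below 0.05 rad and ((x of tube2 in the frame of frame1 between -0.03 and 0.03 m and y of tube2 in the frame of frame1 between 0.034 and 0.05 m and z of tube2 in the frame of frame1 between -0.001 and 0.0065 m) or (x of tube2 in the frame of frame1 between -0.03 and 0.03 m and y of tube2 in the frame of frame1 between -0.05 and -0.034 m and z of tube2 in the frame of frame1 between -0.001 and 0.0065 m))) or (angle between frame2's own z axis and vertical below 0.05 rad and ((x of tube2 in the frame of frame2 between -0.03 and 0.03 m and y of tube2 in the frame of frame2 between 0.034 and 0.05 m and z of tube2 in the frame of frame2 between -0.001 and 0.0065 m) or (x of tube2 in the frame of frame2 between -0.03 and 0.03 m and y of tube2 in the frame of frame2 between -0.05 and -0.034 m and z of tube2 in the frame of frame2 between -0.001 and 0.0065 m))) or (angle between frame3's own z axis and vertical below 0.05 rad and ((x of tube2 in the frame of frame3 between -0.03 and 0.03 m and y of tube2 in the frame of frame3 between 0.034 and 0.05 m and z of tube2 in the frame of frame3 between -0.001 and 0.0065 m) or (x of tube2 in the frame of frame3 between -0.03 and 0.03 m and y of tube2 in the frame of frame3 between -0.05 and -0.034 m and z of tube2 in the frame of frame3 between -0.001 and 0.0065 m)))) and x of tube3 in the frame of base between -0.04 and 0.04 m and y of tube3 in the frame of base between -0.06 and 0.06 m and z of tube3 in the frame of base between 0.06 and 0.16 m and (((x of tube3 in the frame of frame1 between -0.022 and 0.022 m and y of tube3 in the frame of frame1 between 0.038 and 0.046 m and z of tube3 in the frame of frame1 between 0.0297 and 0.0357 m) or (x of tube3 in the frame of frame1 between -0.022 and 0.022 m and y of tube3 in the frame of frame1 between -0.046 and -0.038 m and z of tube3 in the frame of frame1 between 0.0297 and 0.0357 m)) or ((x of tube3 in the frame of frame2 between -0.022 and 0.022 m and y of tube3 in the frame of frame2 between 0.038 and 0.046 m and z of tube3 in the frame of frame2 between 0.0297 and 0.0357 m) or (x of tube3 in the frame of frame2 between -0.022 and 0.022 m and y of tube3 in the frame of frame2 between -0.046 and -0.038 m and z of tube3 in the frame of frame2 between 0.0297 and 0.0357 m)) or ((x of tube3 in the frame of frame3 between -0.022 and 0.022 m and y of tube3 in the frame of frame3 between 0.038 and 0.046 m and z of tube3 in the frame of frame3 between 0.0297 and 0.0357 m) or (x of tube3 in the frame of frame3 between -0.022 and 0.022 m and y of tube3 in the frame of frame3 between -0.046 and -0.038 m and z of tube3 in the frame of frame3 between 0.0297 and 0.0357 m))) and ((angle between frame1's own z axis and vertical below 0.05 rad and ((x of tube3 in the frame of frame1 between -0.03 and 0.03 m and y of tube3 in the frame of frame1 between 0.034 and 0.05 m and z of tube3 in the frame of frame1 between -0.001 and 0.0065 m) or (x of tube3 in the frame of frame1 between -0.03 and 0.03 m and y of tube3 in the frame of frame1 between -0.05 and -0.034 m and z of tube3 in the frame of frame1 between -0.001 and 0.0065 m))) or (angle between frame2's own z axis and vertical below 0.05 rad and ((x of tube3 in the frame of frame2 between -0.03 and 0.03 m and y of tube3 in the frame of frame2 between 0.034 and 0.05 m and z of tube3 in the frame of frame2 between -0.001 and 0.0065 m) or (x of tube3 in the frame of frame2 between -0.03 and 0.03 m and y of tube3 in the frame of frame2 between -0.05 and -0.034 m and z of tube3 in the frame of frame2 between -0.001 and 0.0065 m))) or (angle between frame3's own z axis and vertical below 0.05 rad and ((x of tube3 in the frame of frame3 between -0.03 and 0.03 m and y of tube3 in the frame of frame3 between 0.034 and 0.05 m and z of tube3 in the frame of frame3 between -0.001 and 0.0065 m) or (x of tube3 in the frame of frame3 between -0.03 and 0.03 m and y of tube3 in the frame of frame3 between -0.05 and -0.034 m and z of tube3 in the frame of frame3 between -0.001 and 0.0065 m)))) and x of tube4 in the frame of base between -0.04 and 0.04 m and y of tube4 in the frame of base between -0.06 and 0.06 m and z of tube4 in the frame of base between 0.06 and 0.16 m and (((x of tube4 in the frame of frame1 between -0.022 and 0.022 m and y of tube4 in the frame of frame1 between 0.038 and 0.046 m and z of tube4 in the frame of frame1 between 0.0297 and 0.0357 m) or (x of tube4 in the frame of frame1 between -0.022 and 0.022 m and y of tube4 in the frame of frame1 between -0.046 and -0.038 m and z of tube4 in the frame of frame1 between 0.0297 and 0.0357 m)) or ((x of tube4 in the frame of frame2 between -0.022 and 0.022 m and y of tube4 in the frame of frame2 between 0.038 and 0.046 m and z of tube4 in the frame of frame2 between 0.0297 and 0.0357 m) or (x of tube4 in the frame of frame2 between -0.022 and 0.022 m and y of tube4 in the frame of frame2 between -0.046 and -0.038 m and z of tube4 in the frame of frame2 between 0.0297 and 0.0357 m)) or ((x of tube4 in the frame of frame3 between -0.022 and 0.022 m and y of tube4 in the frame of frame3 between 0.038 and 0.046 m and z of tube4 in the frame of frame3 between 0.0297 and 0.0357 m) or (x of tube4 in the frame of frame3 between -0.022 and 0.022 m and y of tube4 in the frame of frame3 between -0.046 and -0.038 m and z of tube4 in the frame of frame3 between 0.0297 and 0.0357 m))) and ((angle between frame1's own z axis and vertical below 0.05 rad and ((x of tube4 in the frame of frame1 between -0.03 and 0.03 m and y of tube4 in the frame of frame1 between 0.034 and 0.05 m and z of tube4 in the frame of frame1 between -0.001 and 0.0065 m) or (x of tube4 in the frame of frame1 between -0.03 and 0.03 m and y of tube4 in the frame of frame1 between -0.05 and -0.034 m and z of tube4 in the frame of frame1 between -0.001 and 0.0065 m))) or (angle between frame2's own z axis and vertical below 0.05 rad and ((x of tube4 in the frame of frame2 between -0.03 and 0.03 m and y of tube4 in the frame of frame2 between 0.034 and 0.05 m and z of tube4 in the frame of frame2 between -0.001 and 0.0065 m) or (x of tube4 in the frame of frame2 between -0.03 and 0.03 m and y of tube4 in the frame of frame2 between -0.05 and -0.034 m and z of tube4 in the frame of frame2 between -0.001 and 0.0065 m))) or (angle between frame3's own z axis and vertical below 0.05 rad and ((x of tube4 in the frame of frame3 between -0.03 and 0.03 m and y of tube4 in the frame of frame3 between 0.034 and 0.05 m and z of tube4 in the frame of frame3 between -0.001 and 0.0065 m) or (x of tube4 in the frame of frame3 between -0.03 and 0.03 m and y of tube4 in the frame of frame3 between -0.05 and -0.034 m and z of tube4 in the frame of frame3 between -0.001 and 0.0065 m)))) and linear speed of each of shaft, rod, tube1, tube2, tube3, tube4, frame1, frame2, frame3 below 0.02 m/s); the robot touches nothing.
It fails at once if a bystander is shoved more than 60 mm (distance of any of tree_a, tree_b, elephant, jar from where it was at the start of the episode above 0.06 m).
It fails at once if a bystander is knocked over (angle between any of tree_a, tree_b, elephant, jar's own z axis and vertical above 0.8 rad).
Of tube1, tube2, tube3, tube4 only 1 to 3 are there at a start; the rules pass over those that are not, and their reading is None.
At some moment in a run one of frame1, frame2, frame3 may be knocked a few centimetres aside while the robot is not near it.
It also fails if it takes over 210 s, if anything falls off the work surface, if the arm or the gripper's body presses on something with over 40 N, if the wrist force passes 120 N, or if a joint passes its speed limit or range.

## Robot

A 6-joint arm with a two-finger parallel gripper is mounted at the origin on the work surface. World frame = base frame: x ahead of the robot, y to its left, z up, the work surface at z = 0. Lengths are in mm, angles in rad, forces in N, time in s.
With the tool pointing down it reaches from about 350 to 975 mm from the base axis. Payload 7.1 kg.
Tool frame: the origin (TCP) lies on the front face of the gripper's body, between the roots of the fingers; the fingertips stand 80 mm ahead of it and the grasp point (between the pads) lies 61 mm ahead of it (env.tips_ahead is the distance from the TCP to the fingertips, in mm); z points along the fingers, y is the line along which they close (so a half turn about z gives the same grasp; the last joint's range is limited). The gripper opens to 88 mm and grips with 3 to 60 N. Pads are 20 mm wide; open, the fingers measure 115 mm over their backs; the gripper's body (75 mm by 178 mm) begins 61 mm behind the grasp point.
Start: joints at [1.322, 0.423, 1.63, -0, 1.089, -0.019], TCP at [142.333, 608.561, 302.675] pointing down, gripper open.
Joint ranges: [-3, 3], [-0.9, 2.11], [0.09, 2.58], [-1.31, 4.45], [0.11, 2.69], [-2.54, 2.54]. Speed limits (rad/s): [2.39, 2.39, 3.01, 3.14, 3.14, 3.14].

## Interface

Orientations are given as a unit quaternion [x, y, z, w].
In Python, from station import env, set_gripper, viewer, workorder gives the robot as it stands. Calls block until the motion is done:
- env.reach(position, orientation): joint-space move of the TCP to a pose.
- env.move_l(position, rot=None, rate=150, f_stop=None): straight line of the TCP; rot=None keeps the orientation; rate is the mean speed in mm/s. With f_stop (N) it stops when the force on the tool has changed by that much, and returns True; else False.
- env.move_joints(angles): joint-space move.
- set_gripper(opening): finger opening in mm; the grip force is fixed at half the most; returns when the fingers have stopped.
- env.hold(seconds).
- env.ik(position, orientation): joint angles nearest the present ones, or None.
- env.read_state(): the state.
- viewer.camera(name): name is "scene" or "top" or "wrist"; returns the picture (420x560x3 uint8, blue, green, red); there is no depth.
- viewer.camera_params(name): a dict with "fx", "fy", "cx", "cy" (pixels), "dist" ([k1, k2, p1, p2, k3] as OpenCV has them; the pictures are not rectified), "pose" (4x4, takes a point from camera to world coordinates); the wrist camera has in their place "tool_from_camera" (4x4, takes a point from camera to tool coordinates, whose origin is the TCP and whose axes are the flange's). Camera axes: x right, y up, looking along -z (the intrinsics and any distortion apply to the point x, -y, -z); pixel columns grow to the right and rows downward; lengths in mm; the calibration is good to about 2 mm. A picture is of the moment at which its call begins: read the wrist's pose just before it. camera_params takes no time and is no camera call.
A pose or a line that the arm cannot do raises env.IKError and nothing moves.
- workorder.sign_off(): hands the job in; it is judged then, once.
The state is a dict: "time_s": time; "qpos": joint angles; "dq": joint speeds; "tau": joint torques, N m; "tool_pos": TCP position; "orientation": TCP orientation; "force": force on the tool from outside, world axes, zero at the start; "wrist_torque": the same for the moment, N m; "width": finger opening in mm; "grip_force": force on a finger pad.
Only numpy, scipy, OpenCV 4.12 (cv2) and the standard library are available. Lean on these libraries where they do the work, as an engineer would, in place of code of your own. Each camera call takes 0.05 s, during which the arm holds its last target. There are 200 camera calls.

## Working session

There is one attempt and no reset: what is moved stays moved. The work goes in short steps, each a Python script; the robot and the scene stay as the last script left them, time stands still between calls to the robot, and variables do not carry over. Pictures are saved under pics/ and viewed, at most 14 in all, crops included, and the job is handed in when it is done.

```bash
ls; mkdir -p pics
python3 - <<'E'
from station import env, set_gripper, viewer, workorder
import cv2, numpy as np
for n in ["scene","top"]:
    cv2.imwrite(f"pics/{n}0.png",viewer.camera(n))
    p=viewer.camera_params(n); print(n,{k:(np.round(v,3).tolist()) for k,v in p.items()})
p=viewer.camera_params("wrist"); print({k:(np.round(v,3).tolist()) for k,v in p.items()})
s=env.read_state(); print(s)
a=cv2.imread("pics/scene0.png");b=cv2.imread("pics/top0.png")
E
```

```text
pics
scene {'fx': 526.932, 'fy': 526.932, 'cx': 285.834, 'cy': 200.381, 'dist': [-0.086, 0.0, 0.0, 0.0, 0.0], 'pose': [[0.058, -0.645, 0.762, 1573.713], [0.998, 0.026, -0.054, -82.026], [0.015, 0.764, 0.645, 962.414], [0.0, 0.0, 0.0, 1.0]]}
top {'fx': 508.515, 'fy': 508.515, 'cx': 281.29, 'cy': 213.093, 'dist': [-0.108, 0.0, 0.0, 0.0, 0.0], 'pose': [[0.001, 0.997, -0.076, 428.475], [-1.0, 0.001, -0.003, -12.302], [-0.003, 0.076, 0.997, 1304.45], [0.0, 0.0, 0.0, 1.0]]}
{'fx': 327.425, 'fy': 327.425, 'cx': 277.443, 'cy': 210.662, 'dist': [-0.028, 0.0, 0.0, 0.0, 0.0], 'tool_from_camera': [[0.0, 0.954, 0.301, 84.6], [1.0, -0.0, 0.0, 0.197], [0.0, 0.301, -0.954, -81.297], [0.0, 0.0, 0.0, 1.0]]}
{'time_s': 0.1, 'qpos': array([ 1.32198404e+00,  4.23768336e-01,  1.63062313e+00, -1.53593937e-05,
        1.08865074e+00, -1.89809843e-02]), 'dq': array([ 0.00064473, -0.00124691, -0.00171769, -0.00067917,  0.00072031,
       -0.00049173]), 'tau': array([-1.85321028e-04, -5.45609200e+01, -2.74324250e+01,  6.46071509e-02,
        1.87843147e-02, -7.62971604e-05]), 'tool_pos': array([142.24812036, 608.17350194, 301.97317093]), 'orientation': array([ 1.14659325e-01,  9.93404607e-01, -7.19198192e-04, -9.00147895e-05]), 'force': array([ 0.05660589,  0.34942985, -0.24731786]), 'wrist_torque': array([-0.00654018, -0.00713861, -0.02140084]), 'grip_force': 0.0, 'width': 88.04051508791308}
```

View pics/top0.png

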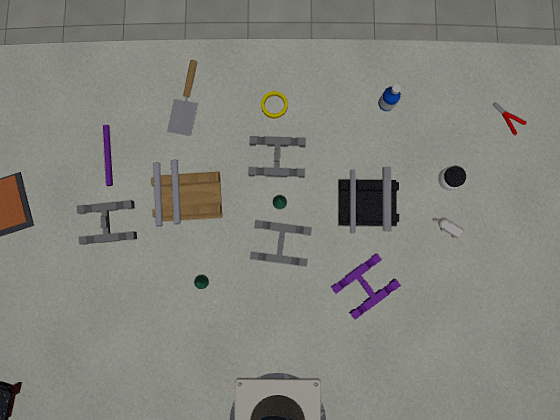

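View pics/scene0.png

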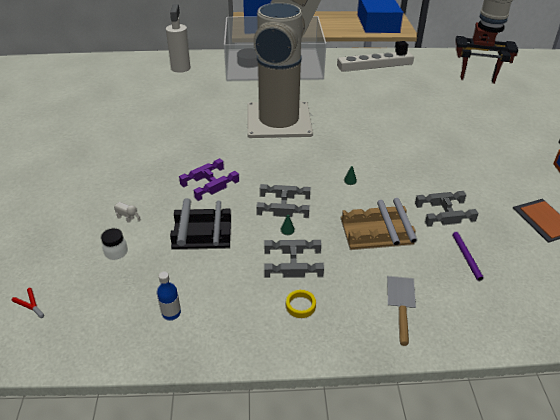

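The top view shows two grey tubes on the wooden stand, at px (157,193) and (174,191). The black stand carries the rod at (352,200) and the thick shaft at (387,198). The grey frames are at (277,157), (281,243) and (107,222). The purple tube at (108,155) and the purple frame at (365,287) are decoys, so I'll leave them alone. Next I'll look from close by at the black stand.

```bash
cat > lib.py <<'E'
from station import env, set_gripper, viewer, workorder
import cv2, numpy as np
from scipy.spatial.transform import Rotation as R
def quat(yaw):  # tool down, tool y along world (-sin,cos)(yaw)
    return (R.from_euler('z',yaw)*R.from_quat([0,1,0,0])).as_quat()
def grab(n):
    s=env.read_state(); p=viewer.camera_params(n); im=viewer.camera(n)
    if n=="wrist":
        T=np.eye(4);T[:3,:3]=R.from_quat(s["orientation"]).as_matrix();T[:3,3]=s["tool_pos"]
        p["pose"]=T@np.array(p["tool_from_camera"])
    return im,p
def project(P,p):
    c=(np.asarray(P,float).reshape(-1,3)-p["pose"][:3,3])@p["pose"][:3,:3]*[1,-1,-1]
    K=np.array([[p["fx"],0,p["cx"]],[0,p["fy"],p["cy"]],[0,0,1.]])
    return cv2.projectPoints(c,np.zeros(3),np.zeros(3),K,np.array(p["dist"]))[0].reshape(-1,2)
def ray(px,p,z):
    K=np.array([[p["fx"],0,p["cx"]],[0,p["fy"],p["cy"]],[0,0,1.]])
    u=cv2.undistortPoints(np.array(px,float).reshape(-1,1,2),K,np.array(p["dist"])).reshape(-1,2)
    d=np.c_[u[:,0],-u[:,1],-np.ones(len(u))]@p["pose"][:3,:3].T; o=p["pose"][:3,3]
    return o+d*((z-o[2])/d[:,2])[:,None]
def rect(im,p,c,z,name,S=2,W=380,H=280):
    """plan view of plane z: up=+x, left=+y, S px/mm; ticks each 20 mm"""
    v,u=np.mgrid[0:H*S,0:W*S]; X=c[0]+H/2-v/S; Y=c[1]+W/2-u/S
    q=project(np.stack([X,Y,np.full(X.shape,z)],-1),p).reshape(H*S,W*S,2).astype(np.float32)
    o=cv2.remap(im,q[...,0],q[...,1],cv2.INTER_CUBIC)
    for x in range(int(c[0]-H/2)//20*20+20,int(c[0]+H/2),20):
        r=int((c[0]+H/2-x)*S); cv2.line(o,(0,r),(W*S,r),(0,200,255) if x%100==0 else (0,110,0),1)
        cv2.putText(o,str(x),(0,r-1),0,.35,(0,0,255),1)
    for y in range(int(c[1]-W/2)//20*20+20,int(c[1]+W/2),20):
        k=int((c[1]+W/2-y)*S); cv2.line(o,(k,0),(k,H*S),(0,200,255) if y%100==0 else (0,110,0),1)
        cv2.putText(o,str(y),(k+1,10),0,.35,(0,0,255),1)
    cv2.imwrite(name,o)
E
python3 - <<'E'
from lib import *
p=viewer.camera_params("top")
f=lambda px,z:np.round(ray([px],p,z)[0],0)
for n,px,z in [("base",(368,203),40),("rod",(352,200),37),("shaft",(387,198),48),("stock",(187,195),40),("t1",(157,193),42),("t2",(174,191),42),("fA",(277,157),42),("fB",(281,243),42),("fC",(107,222),42),("tree",(280,202),50),("tree2",(201,282),50),("jar",(455,177),60),("eleph",(448,227),40)]:
    print(n,f(px,z))
b=f((368,203),40)
env.reach([b[0],b[1],260],quat(0))
im,p=grab("wrist"); print(np.round(p["pose"][:3,3]),env.read_state()["time_s"])
np.save("pics/base_pose.npy",p["pose"]);cv2.imwrite("pics/base_raw.png",im)
rect(im,p,b,40,"pics/base_rect.png")
E
```

```text
base [ 550. -225.   40.]
rod [ 558. -186.   37.]
shaft [ 562. -272.   48.]
stock [570. 229.  40.]
t1 [575. 305.  42.]
t2 [580. 261.  42.]
fA [666.   3.  42.]
fB [450.  -8.  42.]
fC [501. 431.  42.]
tree [551.  -5.  50.]
tree2 [354. 189.  50.]
jar [ 614. -442.   60.]
eleph [ 490. -428.   40.]
[ 466. -224.  341.] 3.4
```

View pics/base_rect.png

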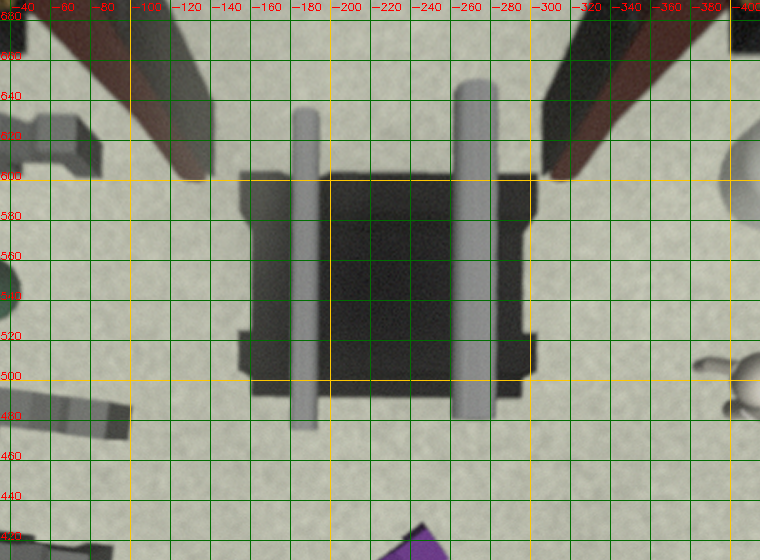

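The stand centre is about (554,-229) with yaw -0.008. The rod is at px u=305 and the shaft at u=474, both at the cradle positions they should have. The stand measures 149 mm across and the rod 161 mm long, which fits. Next is the stock stand.

Run:
```python
from lib import *
b=np.array([565,240])
env.reach([b[0],b[1],260],quat(0))
im,p=grab("wrist"); print(np.round(p["pose"][:3,3]),env.read_state()["time_s"])
rect(im,p,b,40,"pics/stock_rect.png")
```

```text
[481. 240. 341.] 5.15
```

View pics/stock_rect.png

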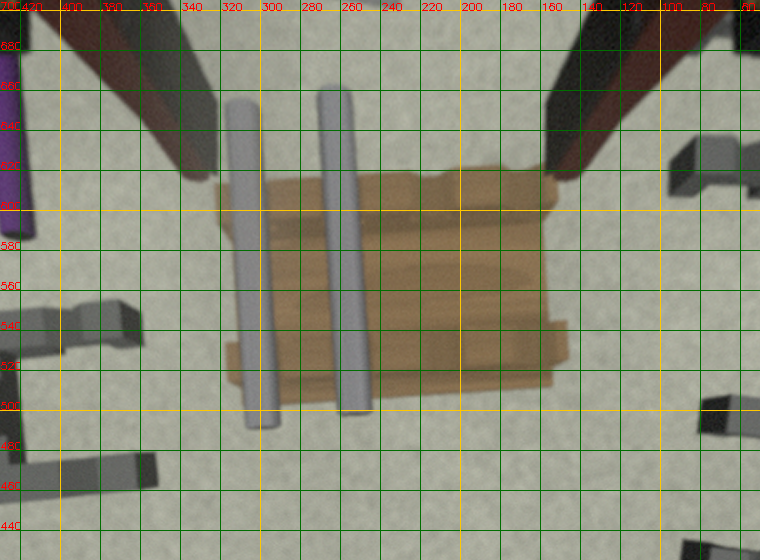

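The stock centre is about (568,234) with yaw 0.057. The tubes are at px (252,265) and (344,250), 46 mm apart as specified, and the two right-hand Vs are free. Plan: shaft to stock V -69, rod to the narrow cradle, then shaft to the wide one.

```bash
cat >> lib.py <<'E'
BASE=(554,-229,-0.008); STOCK=(568,234,0.057)
def at(o,x,y):
    return o[0]+x*np.cos(o[2])-y*np.sin(o[2]), o[1]+x*np.sin(o[2])+y*np.cos(o[2])
Z=230
def pick(x,y,z,yaw,op,top=Z):
    """grasp point at z; opening op on approach"""
    env.reach([x,y,top],quat(yaw)); set_gripper(op)
    hit=env.move_l([x,y,z+61+0.],rate=120,f_stop=12)
    set_gripper(0); w=env.read_state(); 
    env.move_l([x,y,top],rate=150); s=env.read_state()
    print("pick hit",hit,"w",round(w["width"],1),"lifted w",round(s["width"],1),"grip",round(s["grip_force"],1),"t",round(s["time_s"],1),flush=True)
    return s["width"]
def place(x,y,z,yaw,op,top=Z,clear=1.0):
    env.reach([x,y,top],quat(yaw))
    env.move_l([x,y,z+61+15],rate=150)
    hit=env.move_l([x,y,z+61+clear],rate=40,f_stop=8)
    zz=env.read_state()["tool_pos"]; set_gripper(op); env.hold(.2)
    env.move_l([x,y,top],rate=150)
    print("place hit",hit,"at",np.round(zz,1),"want z",z+61,"t",round(env.read_state()["time_s"],1),flush=True)
E
python3 - <<'E'
from lib import *
sx,sy=at(BASE,8,-42)
w=pick(sx,sy,48.5,BASE[2],40)
if abs(w-22)<2:
    x,y=at(STOCK,0,-69); place(x,y,44.6,STOCK[2],40)
    x,y=at(BASE,1.5,42)
    w=pick(x,y,37.4,BASE[2],36)
    if abs(w-14)<2:
        x,y=at(BASE,0,-42); place(x,y,42.9,BASE[2],32)
env.reach([560,-30,300],quat(0))
im,p=grab("top");cv2.imwrite("pics/top1.png",im)
cv2.imwrite("pics/top1c.png",cv2.resize(im[120:320,60:480],None,fx=1.9,fy=1.9,interpolation=2))
E
```

```text
pick hit False w 21.4 lifted w 20.9 grip 30.0 t 10.4
place hit True at [572.  164.9 106.4] want z 105.6 t 15.0
pick hit False w 13.2 lifted w 13.2 grip 30.0 t 19.4
place hit False at [ 553.6 -271.   104.7] want z 103.9 t 22.9
```

View pics/top1c.png

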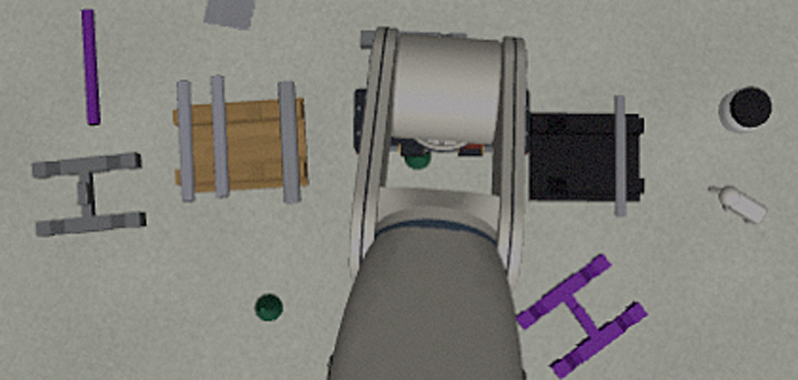

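The top view shows the shaft parked on the right side of the stock stand, the rod in the narrow cradle, and the bystanders undisturbed. Now I'll move the shaft to the wide cradle and look at the stand and the far frame.

Run:
```python
from lib import *
x,y=at(STOCK,0,-69); w=pick(x,y,44.6,STOCK[2],44)
if abs(w-22)<2:
    x,y=at(BASE,0,42); place(x,y,43.1,BASE[2],44)
env.move_l([540,-150,260],rate=250)
im,p=grab("wrist"); print(np.round(p["pose"][:3,3]))
rect(im,p,(540,-130),43,"pics/swap_rect.png")
c=(656,3)
env.reach([c[0],c[1],260],quat(0)); im,p=grab("wrist"); print(np.round(p["pose"][:3,3]),env.read_state()["time_s"])
rect(im,p,c,42,"pics/fA_rect.png")
```

```text
pick hit False w 21.4 lifted w 21.3 grip 30.0 t 27.9
place hit False at [ 554.3 -187.1  105. ] want z 104.1 t 32.4
[ 455. -148.  341.]
[571.   3. 341.] 33.6
```

View pics/swap_rect.png

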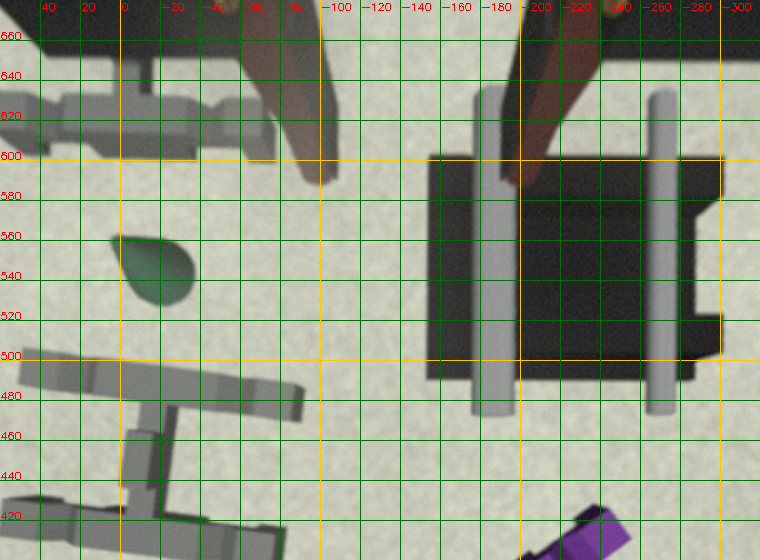

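View pics/fA_rect.png

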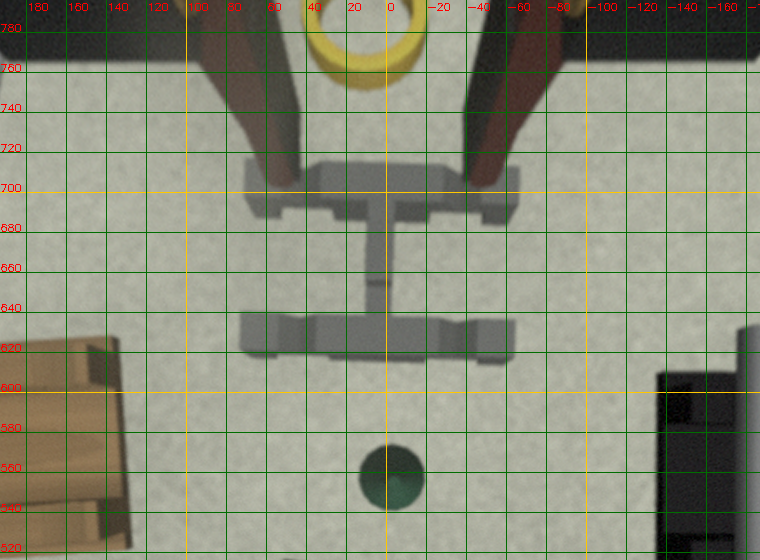

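The swap is seated: the shaft is at u=494 (y=-187) and the rod at u=662. Frame A shows its tab at u=380, v≈250. Its combs are 143 mm wide and 80 mm between reference edges, as specified, so its centre is (670.4,3.3) with yaw -0.033. I'll set it on the stand and look again.

Run:
```python
from lib import *
w=pick(670.4,3.3,35,-0.033,40)
if abs(w-14)<2:
    x,y,yaw=BASE; place(x,y,75,yaw,26,clear=0.5)
x,y,_=BASE; env.move_l([x-40,y,280],rate=250)
im,p=grab("wrist"); print(np.round(p["pose"][:3,3]))
rect(im,p,(554,-160),70,"pics/f1_rect.png")
```

```text
pick hit False w 13.8 lifted w 13.7 grip 30.0 t 37.0
place hit True at [ 554.  -229.   136.3] want z 136 t 40.5
[ 429. -228.  361.]
```

View pics/f1_rect.png

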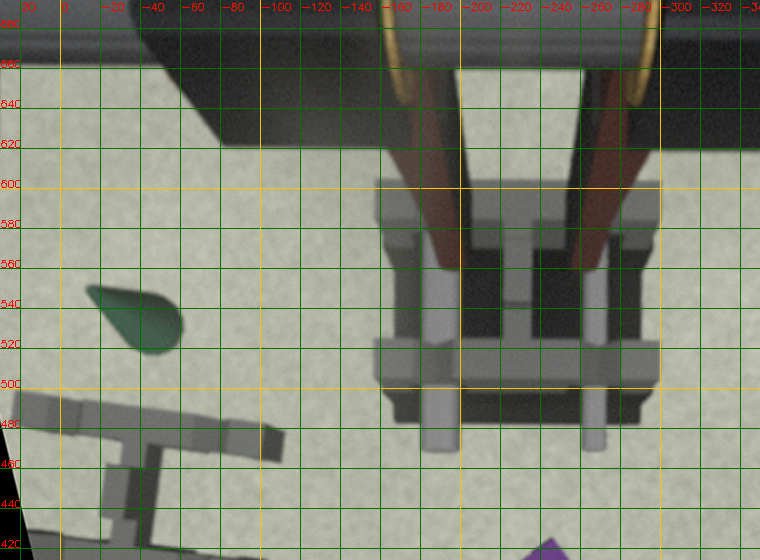

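Frame 1 spans u 375–661 (143 mm), centred at y=-229 and x≈554, so it is square and flat. Now the two tubes.

Run:
```python
from lib import *
for sx,sy,by in [(6,69,42),(10,23,-42)]:
    x,y=at(STOCK,sx,sy); w=pick(x,y,41.7+3,STOCK[2],30)
    if abs(w-18)>2: print("bad"); break
    x,y=at(BASE,0,by); place(x,y,72.7+3,BASE[2],32,top=250)
c=(450,-8)
env.reach([c[0]-10,c[1],260],quat(0)); im,p=grab("wrist"); print(np.round(p["pose"][:3,3]),env.read_state()["time_s"])
rect(im,p,(490,-90),42,"pics/fB_rect.png")
```

```text
pick hit False w 17.3 lifted w 17.0 grip 30.0 t 45.8
place hit True at [ 554.3 -187.1  137.5] want z 136.7 t 50.3
pick hit False w 17.3 lifted w 17.1 grip 30.0 t 54.8
place hit True at [ 553.7 -271.   137.4] want z 136.7 t 59.5
[356.  -8. 341.] 60.6417
```

View pics/fB_rect.png

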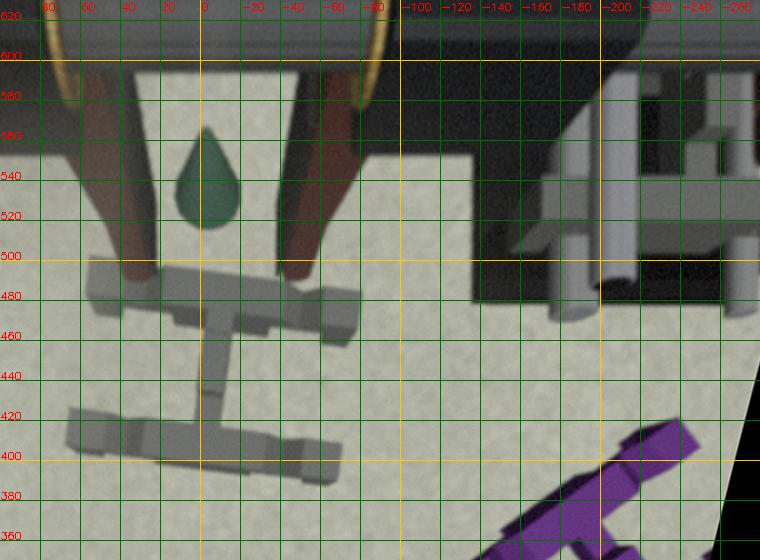

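Frame B's tab is at u≈215, its combs measure 143 mm and the spacing 80 mm, so its centre is (449.4,-6.8) with yaw -0.133. Both tubes show lying on frame 1. Now I'll set frame B on top.

Run:
```python
from lib import *
w=pick(449.4,-6.8,35,-0.133,40,top=270)
if abs(w-14)<2:
    x,y,yaw=BASE; place(x,y,105,yaw,26,top=270,clear=0.5)
x,y,_=BASE; env.move_l([x-60,y,310],rate=250)
im,p=grab("wrist"); print(np.round(p["pose"][:3,3]))
rect(im,p,(554,-200),100,"pics/f2_rect.png")
env.reach([400,150,350],quat(0)); cv2.imwrite("pics/scene2.png",cv2.resize(viewer.camera("scene")[140:290,80:280],None,fx=3,fy=3,interpolation=2))
```

```text
pick hit False w 14.2 lifted w 13.7 grip 30.0 t 64.7
place hit True at [ 553.9 -229.   166.1] want z 166 t 68.3
[ 409. -228.  391.]
```

View pics/f2_rect.png

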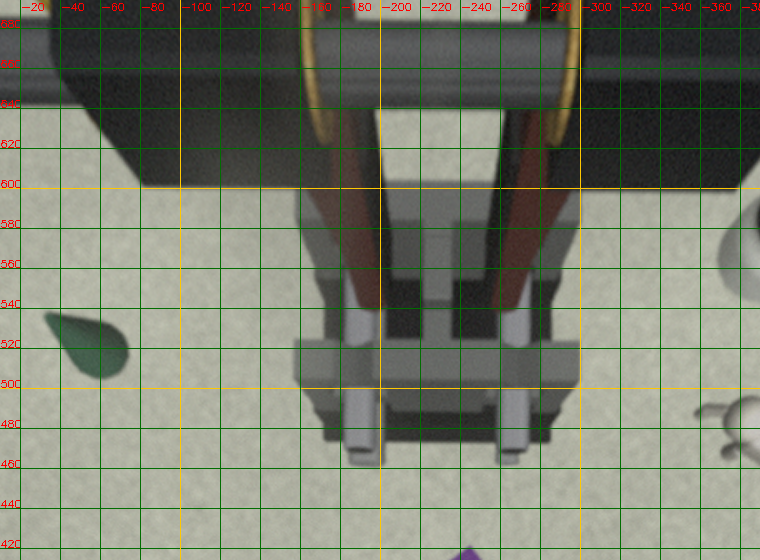

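View pics/scene2.png

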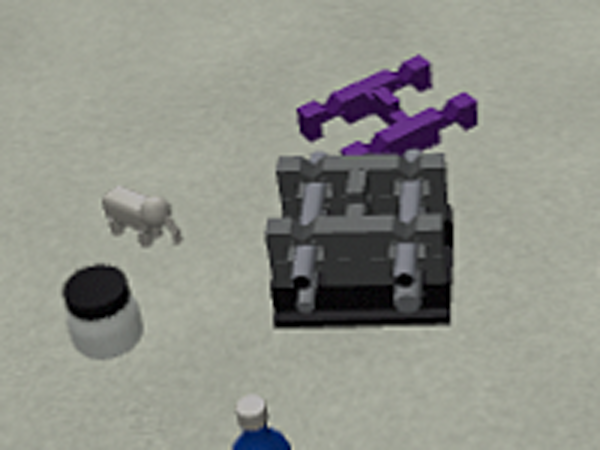

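Frame B spans u 294–580 (143 mm) at the z=100 plane, centred at y≈-228.5 and x≈554. The scene view shows the stack square and tight, with the jar and elephant upright. The robot is clear of everything, so I'm handing in.

```bash
python3 -c "
from lib import *
env.hold(.5); print(workorder.sign_off(), env.read_state()['time_s'])"
```

```text
the job is handed in; nothing more can be done
the job is handed in; nothing more can be done
```

The job is handed in (no verdict was shown): the shaft and rod are swapped under a frame, both stock tubes lie in that frame's Vs under a second frame, the third frame was not needed, and the last pictures showed the stack square with no figure or jar disturbed.

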